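# Give the blue line a burst of mist

## Robot

A 6-joint arm with a two-finger parallel gripper is mounted at the origin on the work surface. World frame = base frame: x ahead of the robot, y to its left, z up, the work surface at z = 0. Lengths are in m, angles in degrees, forces in N, time in s.
With the tool pointing down it reaches from about 0.3 to 0.75 m from the base axis. Payload 8.5 kg.
Tool frame: the origin (TCP) lies midway between the tips of the shut fingers; the grasp point (between the pads) lies 19 mm behind it; z points along the fingers, y is the direction in which the jaws open and shut (so a half turn about z gives the same grasp; the last joint's range is limited). The gripper opens to 85 mm and grips with 20 to 120 N. Pads are 22 mm wide; open, the fingers measure 114 mm over their backs; the gripper's body (76 mm by 85 mm) begins 54 mm behind the grasp point. The pads swing forward as they close: fully open they stand 13 mm farther back than shut.
Start: joints at [59.341, 21.807, 74.336, -0, 83.858, -12.336], TCP at [0.173, 0.522, 0.231] pointing down, gripper open.
Joint ranges: [-178.18, 178.18], [-50.72, 133.34], [12.68, 142.11], [-81.47, 261.47], [9.98, 163.14], [-165.26, 165.26]. Speed limits (degrees/s): [136.94, 136.94, 180, 180, 180, 180].

## Interface

Orientations are given as a 3x3 rotation matrix whose columns are the frame's x, y, z axes.
In Python, from rig import env gives the robot as it stands.
- The arm moves only by the shell command python3 -m inch 'ROWS' [FORCE]. ROWS is text: rows parted by semicolons, each of 5 numbers parted by spaces: the finger opening in mm, from 0 to 85.4, then the shift along the tool's x, y, z in mm, then the turn about the tool's z in degrees. In form: jaw dx dy dz turn; .... A call has 1 to 10 rows; each row is the pose to reach, as a shift and turn from the pose commanded when the call began, along the tool's axes at that moment; what a row does not reach only later rows make up. A row lasts 1/8 s, in which the tool goes at most 62.5 mm and 10.7 degrees, less where a joint would pass 70% of its speed; a pose out of reach is approached as far as the arm can. A call with a gripper value outside its range is refused whole. The fingers move at their own pace and stop on an object; FORCE is the grip in N (left out, the last holds). Time passes only in rows, so rows that repeat a pose let the fingers close. It gives the time, the measured TCP pose, the force and the opening at its end, in the units of the state.
- env.observe(): the state, without advancing time (a new reading comes with each control period).
- env.get_image(name): name is "scene" or "top" or "wrist"; returns a dict with "color" (480x640x3 uint8, blue, green, red), "range_z" (480x640 float32, m along the optical axis (not along the pixel's ray), 0 where there is no reading), "fov_y" (degrees; the focal length in pixels is half the picture's height over the tangent of half this angle, whatever the lens; pixels are square), "cx", "cy" (the principal point, pixels), "k1" (the pictures are not rectified: a ray, as slopes to the right and down, at radius r is drawn at 1 + k1 r^2 times it, then the intrinsics apply), "R" (3x3) and "t" (3): a world point X has camera coordinates R X + t. Camera axes: x right, y down, z forward; pixel columns grow to the right and rows downward; lengths in m; the calibration is good to about 2 mm. A picture is of the moment at which its call begins.
- env.close_job(): hands the job in, once; it reports no verdict.
The state is a dict: "time_s": time; "q": joint angles; "qvel": joint speeds; "joint_efforts": joint torques, N m; "position": TCP position; "tool_rot": TCP orientation; "ft_force": force on the tool from outside, world axes, zero at the start; "wrist_torque": the same for the moment, N m; "grip_width": finger opening in m.
Only numpy, scipy, OpenCV 4.12 (cv2) and the standard library are available. Lean on these libraries where they do the work, as an engineer would, in place of code of your own. Each camera call takes 0.05 s, during which the arm holds its last target.

## Task

Start a burst of mist on the blue line: with the fingertips push the pump's orange-tipped lever fully over to its other side to switch the pump on, then gently press the blue button on its remote all the way down, let it spring back up and draw clear. Leave the remotes lying where they are, press no other button, and do not pick up or disturb anything else on the bench.

Things in the scene. Friction and masses are not known exactly. Their poses are not given: they have to be found in the camera images.
- pump: Mist pump: green painted box fixed to the bench, 140 x 110 x 70 mm (x, y, z of its own axes), brass pipe stubs at its +x end. Origin at the centre of its underside. On the middle of its top stands a grey block 70 x 50 x 25 mm with a toggle lever; the lever's pivot is on the box's vertical centre line, 92 mm above the bench. The lever swings in the plane of the pump's own x and z axes, from leaning to the pump's -x (off) to leaning to its +x (on).
- pump_lever_tip (a point): Centre of the orange ball, 26 mm in diameter, at the end of the pump's steel lever (rod 10 mm thick, ball centre 90 mm from the pivot; 171 mm above the bench at either end of the swing, 182 mm when upright).
- pump_lever (a joint): Angle of the pump lever in rad: 0 = leaning 0.5 rad to the pump's -x (off); 1.0 = against its stop, leaning 0.5 rad to the pump's +x (on). Starts near 0, moves with about 1 N at the ball and stays where it is left.
- blue_remote: Wireless remote of the blue mist line: loose grey box 70 x 90 x 30 mm (x, y, z of its own axes), about 0.4 kg, lying on the bench, with a black strip by its +x edge and one blue push button on top. Origin at the centre of its underside.
- blue_button_top (a point): Centre of the top face of the blue push button: a round cap 36 mm in diameter in a black collar 52 mm wide, 52 mm above the bench when up, 10 mm proud of the collar. It goes straight down 6 mm.
- blue_button (a joint): Travel of the blue push button in m: 0 = up, 0.006 = fully down. A spring returns it: 1.5 N to start it moving, 5 N fully down.
- red_remote: Wireless remote of the red mist line: loose grey box 70 x 90 x 30 mm (x, y, z of its own axes), about 0.4 kg, lying on the bench, with a black strip by its +x edge and one red push button on top. Origin at the centre of its underside.
- red_button (a joint): Travel of the red push button in m: 0 = up, 0.006 = fully down. A spring returns it: 1.5 N to start it moving, 5 N fully down.
- yellow_remote: Wireless remote of the yellow mist line: loose grey box 70 x 90 x 30 mm (x, y, z of its own axes), about 0.4 kg, lying on the bench, with a black strip by its +x edge and one yellow push button on top. Origin at the centre of its underside.
- yellow_button (a joint): Travel of the yellow push button in m: 0 = up, 0.006 = fully down. A spring returns it: 1.5 N to start it moving, 5 N fully down.
- white_remote: Wireless remote of the white mist line: loose grey box 70 x 90 x 30 mm (x, y, z of its own axes), about 0.4 kg, lying on the bench, with a black strip by its +x edge and one white push button on top. Origin at the centre of its underside.
- white_button (a joint): Travel of the white push button in m: 0 = up, 0.006 = fully down. A spring returns it: 1.5 N to start it moving, 5 N fully down.
- pot_a: Loose succulent in a terracotta pot, 90 mm across, 95 mm high overall, origin at the centre of its underside.
- pot_b: Loose succulent in a terracotta pot, 90 mm across, 95 mm high overall, origin at the centre of its underside.
- watering_can: Small red watering can, loose, 104 mm across its body and 125 mm high, spout along its +x, handle at -x, about 200 mm long overall. Origin at the centre of the body's underside.
- trowel: Loose hand trowel, 250 mm long along its x, wooden handle towards -x, steel blade towards +x, 26 mm high. Origin near mid-length, on its underside.
Things that resemble listed ones, but are neither listed nor needed, are in the scene too. Leave any purple look-alike of the pump alone. Leave any red look-alike of the pot_b alone.

How it is judged (in metres and radians):
On the way, in this order (a step that is already met when the one before it is completed fails the run):
1. the pump lever is pushed fully over to on (0.85 of 1.0 rad or more) (value of joint pump_lever above 0.85 rad), for 0.1 s.
2. the blue button is pressed down (4.5 of 6 mm or more) (value of joint blue_button above 0.0045 m), for 0.05 s.
3. the blue button is back up (value of joint blue_button below 0.001 m), for 0.1 s.
At the end, for the whole second after the job is handed in: The pump lever rests at 0.85 rad or more; all four buttons are up (within 1 mm); the four remotes, two pots, watering can and trowel lie still and upright within 20 mm of where they began (value of joint pump_lever above 0.85 rad and value of joint each of blue_button, red_button, yellow_button, white_button below 0.001 m and distance of each of blue_remote, red_remote, yellow_remote, white_remote, pot_a, pot_b, watering_can, trowel from where it was at the start of the episode below 0.02 m and angle between each of blue_remote, red_remote, yellow_remote, white_remote, pot_a, pot_b, watering_can, trowel's own z axis and vertical below 0.15 rad and linear speed of each of blue_remote, red_remote, yellow_remote, white_remote, pot_a, pot_b, watering_can, trowel below 0.02 m/s); the robot touches nothing.
It fails at once if the blue button is pressed (over 3 mm) before the pump is on (lever under 0.7 rad) (value of joint blue_button above 0.003 m and value of joint pump_lever below 0.7 rad).
It fails at once if another button is pressed by more than 2 mm (value of joint any of red_button, yellow_button, white_button above 0.002 m).
It fails at once if a remote is picked up (12 mm or more) or tipped over 0.3 rad (height (world z) of any of blue_remote, red_remote, yellow_remote, white_remote above 0.012 m or angle between any of blue_remote, red_remote, yellow_remote, white_remote's own z axis and vertical above 0.3 rad).
It fails at once if a remote, a pot, the watering can or the trowel is moved by more than 20 mm (distance of any of blue_remote, red_remote, yellow_remote, white_remote, pot_a, pot_b, watering_can, trowel from where it was at the start of the episode above 0.02 m).
It fails at once if the blue remote is pressed harder than 40 N (contact force between the fingers and blue_remote above 40 N).
It also fails if it takes over 48 s, if anything falls off the work surface, if the arm or the gripper's body presses on something with over 40 N, if the wrist force passes 120 N, or if a joint passes its speed limit or range.

## Working session

There is one attempt and no reset: what is moved stays moved. The work goes in short steps, Python scripts to look and compute and a shell command to move; the robot and the scene stay as the last step left them, time stands still between calls to the robot, and variables do not carry over. Pictures are saved under pics/ and viewed, and the job is handed in when it is done.

```bash
mkdir -p pics; ls
cat > h.py <<'E'
import numpy as np, cv2
from rig import env
def save(n,f):
    im=env.get_image(n); cv2.imwrite(f,im['color']); np.savez(f[:-4]+'.npz',**{k:np.array(v) for k,v in im.items()}); return im
def ray(im,u,v):
    f=240/np.tan(np.radians(float(im['fov_y']))/2)
    d=np.array([(u-im['cx'])/f,(v-im['cy'])/f]); s=d.copy()
    for _ in range(30): s=d/(1+im['k1']*(s@s))
    R=np.array(im['R']);return -R.T@im['t'], R.T@np.array([s[0],s[1],1.])
def onz(im,u,v,z):
    o,d=ray(im,u,v); return o+d*(z-o[2])/d[2]
def proj(im,X):
    f=240/np.tan(np.radians(float(im['fov_y']))/2)
    c=np.array(im['R'])@X+im['t']; s=c[:2]/c[2]; s=s*(1+im['k1']*(s@s)); return s*f+[im['cx'],im['cy']]
E
python3 - <<'E'
from h import *
for n in('scene','top','wrist'):
    im=save(n,f'pics/{n}0.png'); print(n,im['fov_y'],im['k1'],-np.array(im['R']).T@im['t'])
print(env.observe())
E
```

```text
pics
scene 45.8772083397247 -0.018239167655785385 [1.4654981  0.26456229 1.09358165]
top 42.69417430381476 -0.19323269032903354 [0.53780503 0.01774324 1.70514738]
wrist 69.13866141196867 0.010954235467629893 [0.11002788 0.54219155 0.37411339]
{'time_s': 0.15, 'q': array([ 5.93392568e+01,  2.18352655e+01,  7.43716663e+01, -6.02073199e-04,
        8.38595974e+01, -1.23357527e+01]), 'qvel': array([-0.03278383, -0.09843949, -0.15186751, -0.00277434, -0.06354852,
        0.13082445]), 'joint_efforts': array([ 2.02465722e-03, -4.48625565e+01, -2.31346035e+01, -1.96202700e-04,
        3.81296704e-03, -2.23643150e-05]), 'position': array([0.17281289, 0.52191267, 0.23084248]), 'tool_rot': array([[-9.49288720e-01,  3.14405130e-01, -5.83147645e-04],
       [ 3.14405581e-01,  9.49288219e-01, -1.00415510e-03],
       [ 2.37863675e-04, -1.13657798e-03, -9.99999326e-01]]), 'ft_force': array([ 0.44497374, -0.25290606, -0.48714661]), 'wrist_torque': array([ 0.03075141, -0.04505481, -0.02692341]), 'grip_width': 0.08540580659063864}
```

View pics/scene0.png

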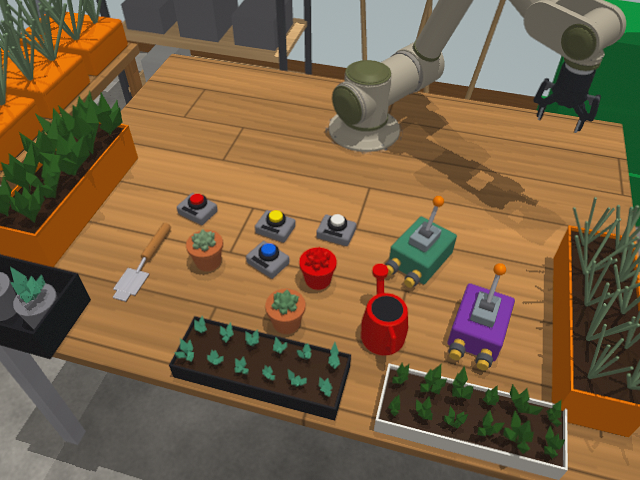

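View pics/top0.png

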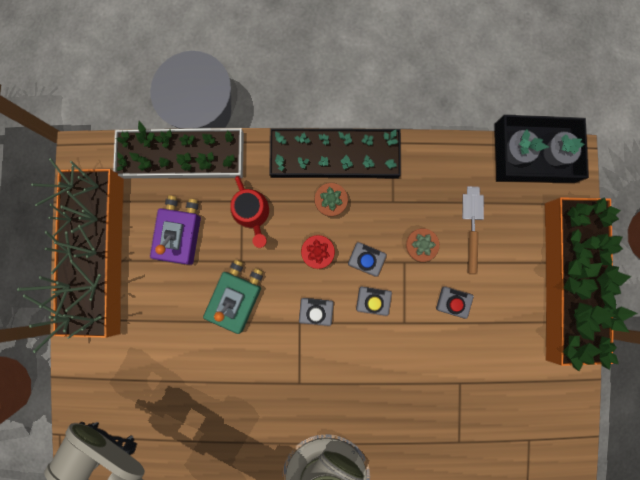

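View pics/wrist0.png

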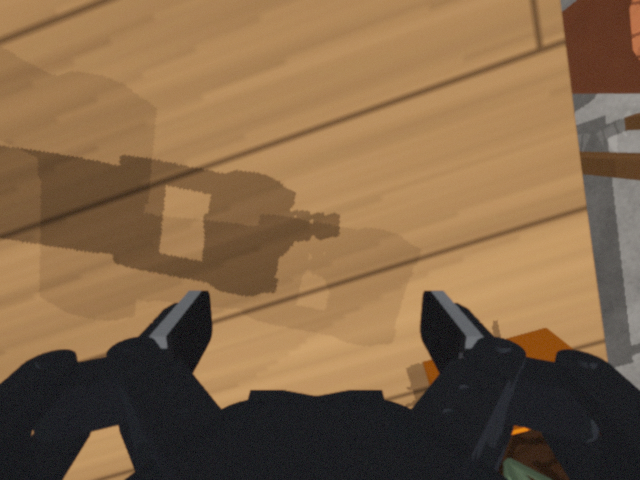

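The top view shows the green pump at about (232,303) with its ball at (219,317), and the blue button at (367,261). The scene view has that ball at (438,201) and the blue button at (268,250). Next I'll measure these.

Run:
```python
from h import *
T=dict(np.load('pics/top0.npz'));S=dict(np.load('pics/scene0.npz'))
def blob(im,lo,hi,box):
    hsv=cv2.cvtColor(im['color'],cv2.COLOR_BGR2HSV); m=cv2.inRange(hsv,lo,hi)
    x0,y0,x1,y1=box; k=np.zeros_like(m);k[y0:y1,x0:x1]=m[y0:y1,x0:x1]
    n,l,st,c=cv2.connectedComponentsWithStats(k); i=1+np.argmax(st[1:,4]); return (l==i).astype(np.uint8),c[i],st[i]
def tri(a,b):
    (o1,d1),(o2,d2)=ray(T,*a),ray(S,*b); A=np.c_[d1,-d2]; s=np.linalg.lstsq(A,o2-o1,rcond=None)[0]
    p,q=o1+d1*s[0],o2+d2*s[1]; return (p+q)/2,np.linalg.norm(p-q)
O=((5,170,120),(18,255,255)); B=((100,130,60),(125,255,255))
_,a,sa=blob(T,*O,(205,300,235,330));_,b,sb=blob(S,*O,(425,190,452,212))
print('ball',a,b,sa,sb,tri(a,b),onz(T,*a,.171),onz(S,*b,.171))
_,a,sa=blob(T,*B,(350,240,385,280));_,b,sb=blob(S,*B,(245,235,290,270))
print('blue',a,b,sa,sb,onz(T,*a,.05),onz(S,*b,.05))
m,c,s=blob(T,(70,80,40),(88,255,255),(195,265,270,340))
cn=max(cv2.findContours(m,0,2)[0],key=cv2.contourArea); r=cv2.minAreaRect(cn);p=cv2.boxPoints(r)
print('pump',r,p); w=np.array([onz(T,*q,.07) for q in p]);print(w,w.mean(0),[np.linalg.norm(w[i]-w[i-1]) for i in range(4)])
# heights near
def xyz(im,u,v):
    o,d=ray(im,u,v);return o+d*im['range_z'][v,u]
for n,z,u,v in [('can body',.125,247,206),('can spout',.1,260,241),('white',.05,316,314),('yellow',.05,374,303),('redpot',.09,318,251),('potb',.08,422,244),('pota',.08,332,199),('purple ball',.171,160,249)]:
    print(n,onz(T,u,v,z).round(3),xyz(T,u,v).round(3))
v=np.array([(.1,0)]);
```

```text
ball [218.59677419 316.16129032] [437.97115385 200.58653846] [215 312   9   9  62] [433 195  11  12 104] (array([0.45879358, 0.27149104, 0.17714305]), np.float64(0.0027180960677953827)) [0.45825955 0.27387894 0.171     ] [0.45250626 0.27020356 0.171     ]
blue [366.74358974 260.5       ] [268.0797546  249.65030675] [360 254  14  14 156] [261 244  15  13 163] [ 0.60433654 -0.10576213  0.05      ] [ 0.60894358 -0.10736835  0.05      ]
pump ((231.53443908691406, 302.4212951660156), (40.940773010253906, 51.53384780883789), 23.629379272460938) [[202.45248 317.82294]
 [223.10822 270.6098 ]
 [260.6164  287.01965]
 [239.96066 334.2328 ]]
[[0.44806877 0.3344441  0.07      ]
 [0.57486555 0.2795971  0.07      ]
 [0.53167982 0.17839255 0.07      ]
 [0.40540939 0.23298151 0.07      ]] [0.49000588 0.25635381 0.07      ] [np.float64(0.11006579643956987), np.float64(0.13815070273870445), np.float64(0.11003347987752728), np.float64(0.13756517138807187)]
can body [0.742 0.211 0.125] [0.744 0.212 0.11 ]
can spout [0.652 0.178 0.1  ] [0.651 0.176 0.118]
white [0.46  0.031 0.05 ] [0.46  0.031 0.045]
yellow [ 0.49  -0.125  0.05 ] [ 0.49  -0.125  0.056]
redpot [0.627 0.026 0.09 ] [0.627 0.026 0.093]
potb [ 0.648 -0.251  0.08 ] [ 0.646 -0.248  0.102]
pota [ 0.767 -0.011  0.08 ] [ 0.764 -0.011  0.1  ]
purple ball [0.626 0.426 0.171] [0.626 0.423 0.184]
```

Pump centre is about (0.490, 0.256), with +x along (0.918, -0.397). First I'll move to the point behind the ball, high up, with the fingers shut and the tool x-axis aligned with the swing.

```bash
python3 -m inch '0 -20 -10 0 1; 0 -60 -30 0 2; 0 -105 -52 0 3; 0 -150 -75 0 4; 0 -195 -97 0 5; 0 -235 -116 0 5; 0 -270 -133 0 5; 0 -289 -142 0 5; 0 -294 -145 0 5; 0 -294 -145 0 5' 40
python3 - <<'E'
from h import *
save('top','pics/top1.png');save('scene','pics/scene1.png');im=save('wrist','pics/wrist1.png')
s=env.observe();R=s['tool_rot'];p=s['position'];print(R,p,s['ft_force'])
C=np.array([.490,.256,.092]);a=np.array([.918,-.397,0])
ball=C+90e-3*(-np.sin(.5)*a+np.cos(.5)*np.array([0,0,1]))
print(ball,(R.T@(ball-p)*1000).round(1),(R.T@(C-p)*1000).round(1),(R.T@a).round(3), proj(im,ball))
E
```

```text
time_s: 1.4
position: [0.4061, 0.2922, 0.2312]
tool_rot: [[-0.918, 0.396, -0.0], [0.396, 0.918, -0.0], [0.0, -0.0, -1.0]]
ft_force: [-0.2, -0.3, -0.7]
grip_width: -0.0
[[-9.18759324e-01  3.94818046e-01 -1.25137982e-04]
 [ 3.94818040e-01  9.18759332e-01  6.96711881e-05]
 [ 1.42479131e-04  1.46043208e-05 -9.99999990e-01]] [0.40576038 0.29263964 0.23135227] [-0.43606265  0.71569323 -0.02692924]
[0.45038986 0.27312987 0.17098243] [-48.7  -0.3  60.4] [-91.9  -0.4 139.3] [-1.    -0.002 -0.   ] [316.36031386 326.53593356]
```

View pics/scene1.png

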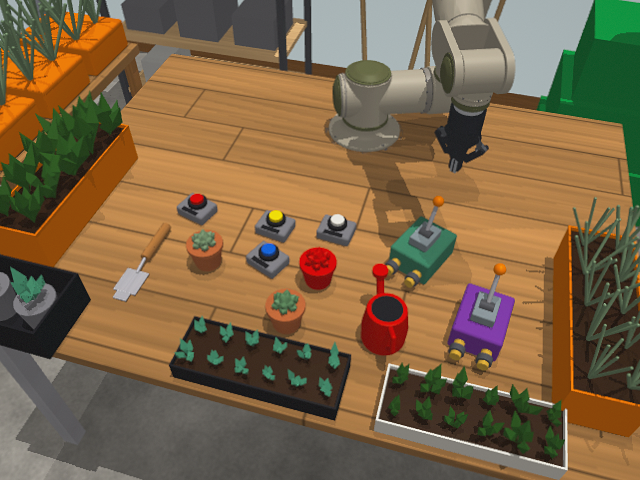

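View pics/wrist1.png

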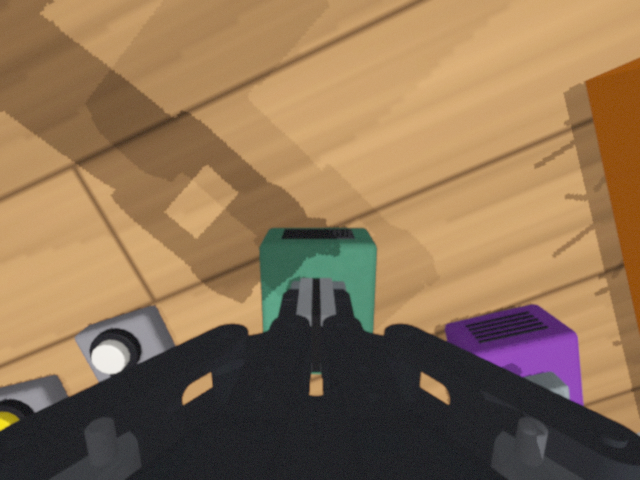

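The wrist view shows the pump centred under the fingers (u about 318), so the alignment is good. Next: lower, then push along the tool's -x.

```bash
python3 -m inch '0 0 0 30 0; 0 0 0 65 0; 0 0 0 83 0; 0 0 0 83 0; 0 -10 0 83 0; 0 -20 0 83 0; 0 -30 0 83 0; 0 -40 0 83 0; 0 -50 0 83 0; 0 -60 0 83 0'
python3 - <<'E'
from h import *
save('scene','pics/scene2.png');print(env.observe()['ft_force'])
E
```

```text
time_s: 2.8
position: [0.4621, 0.268, 0.1483]
tool_rot: [[-0.918, 0.396, -0.0], [0.396, 0.918, 0.0], [0.0, -0.0, -1.0]]
ft_force: [-0.4, 0.2, 0.9]
grip_width: -0.0
[ 1.12230012 -1.25178028  0.71796231]
```

View pics/scene2.png

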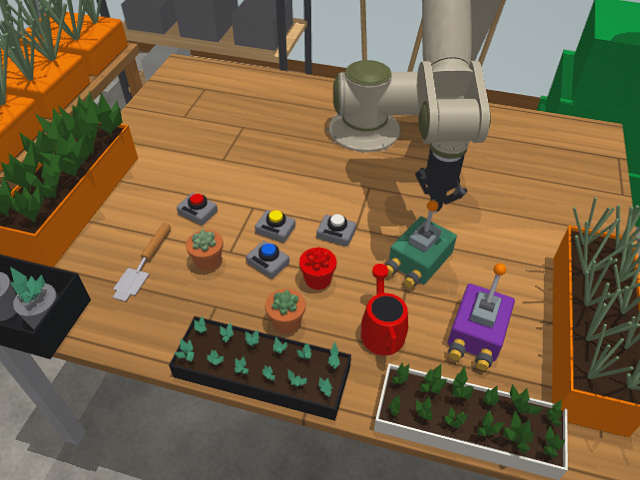

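The lever is moving: the ball has gone from (438,201) to (432,206). I'll keep pushing.

```bash
python3 -m inch '0 -10 0 0 0; 0 -20 0 0 0; 0 -30 0 0 0; 0 -38 0 0 0; 0 -44 0 0 0; 0 -46 0 0 0; 0 -46 0 0 0'
python3 - <<'E'
from h import *
save('scene','pics/scene3.png');save('top','pics/top3.png');print(env.observe()['ft_force'])
E
```

```text
time_s: 3.72
position: [0.5039, 0.25, 0.1484]
tool_rot: [[-0.918, 0.396, 0.0], [0.396, 0.918, -0.0], [-0.0, 0.0, -1.0]]
ft_force: [-0.3, -0.9, -0.4]
grip_width: 0.0002
[-0.35048348 -0.51908085 -0.02024462]
```

View pics/scene3.png

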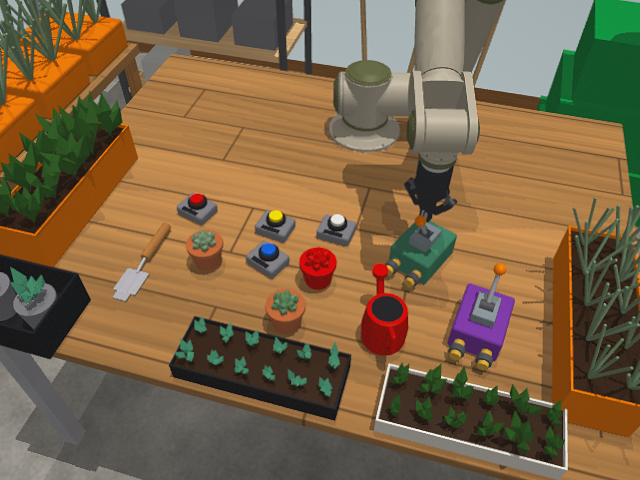

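```bash
cat >> h.py <<'E'
C=np.array([.490,.256,.092]);ax=np.array([.918,-.397,0])
def bp(l): return C+.09*(np.sin(l-.5)*ax+np.cos(l-.5)*np.array([0,0,1]))
E
python3 - <<'E'
from h import *
for f in('scene0','scene2','scene3'):
    S=dict(np.load(f'pics/{f}.npz'));m=cv2.inRange(cv2.cvtColor(S['color'],cv2.COLOR_BGR2HSV),(5,170,120),(18,255,255))[185:240,405:455]
    v,u=np.nonzero(m);print(f,u.mean()+405,v.mean()+185,len(u),u.min()+405,u.max()+405,v.min()+185,v.max()+185)
for l in(0,.4,.7,.8,.85,.9,1):print(l,proj(S,bp(l)))
E
```

```text
scene0 437.97115384615387 200.58653846153845 104 433 443 195 206
scene2 431.79787234042556 205.45744680851064 94 426 437 201 210
scene3 419.9891304347826 220.33695652173913 92 415 425 216 225
0 [439.33027861 200.23133946]
0.4 [432.36982018 204.78545301]
0.7 [426.10558808 211.51510542]
0.8 [423.93779464 214.28369564]
0.85 [422.8529687  215.75039488]
0.9 [421.7717925  217.26651149]
1 [419.63321458 220.4293071 ]
```

The ball matches a lever angle of about 0.98 rad. I'll nudge 4 mm more to feel the stop, then back off and rise.

```bash
python3 -m inch '0 -2 0 0 0; 0 -4 0 0 0; 0 -4 0 0 0'
python3 -m inch '0 10 0 0 0; 0 35 0 0 0; 0 55 0 -10 0; 0 60 0 -60 0; 0 60 0 -100 0; 0 60 0 -105 0; 0 60 0 -105 0'
python3 - <<'E'
from h import *
S=save('scene','pics/scene4.png');T=save('top','pics/top4.png');s=env.observe()
for im,b,n in((S,(185,240,405,455),'s'),(T,(270,330,205,260),'t')):
    m=cv2.inRange(cv2.cvtColor(im['color'],cv2.COLOR_BGR2HSV),(5,170,120),(18,255,255))[b[0]:b[1],b[2]:b[3]]
    v,u=np.nonzero(m);print(n,u.mean()+b[2],v.mean()+b[0],len(u),proj(im,bp(.85)),proj(im,bp(1)))
p=s['position'];R=s['tool_rot'];d=np.array([.6065,-.1065,.052])-p
print(p,R,(R.T@d*1000).round(1))
E
```

```text
time_s: 4.2
position: [0.505, 0.2495, 0.148]
tool_rot: [[-0.919, 0.395, -0.006], [0.395, 0.919, 0.001], [0.006, -0.001, -1.0]]
ft_force: [-10.9, 5.4, 3.4]
grip_width: 0.0002
time_s: 5.08
position: [0.452, 0.2723, 0.2534]
tool_rot: [[-0.918, 0.396, 0.0], [0.396, 0.918, -0.0], [-0.0, 0.0, -1.0]]
ft_force: [0.2, -0.7, -0.2]
grip_width: -0.0001
s 420.0693069306931 220.03960396039605 101 [422.8529687  215.75039488] [419.63321458 220.4293071 ]
t 231.17741935483872 287.7741935483871 62 [230.3518411  292.32259388] [232.64556024 287.80819459]
[0.45187414 0.27209186 0.25228172] [[-9.18252165e-01  3.95991582e-01 -1.90493290e-03]
 [ 3.95993453e-01  9.18253054e-01 -7.17033234e-04]
 [ 1.46527133e-03 -1.41275828e-03 -9.99997929e-01]] [-292.2 -286.1  200.3]
```

View pics/scene4.png

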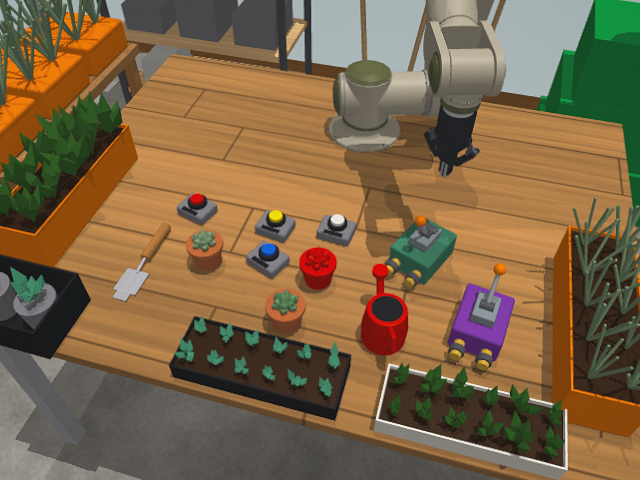

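The lever is fully over: both views match about 1.0 rad and I felt the stop at 12 N. Next I'll go across to above the blue button, turning 65° so that the fingers' wide side faces away from the pots.

```bash
python3 -m inch '0 -15 -15 0 5; 0 -45 -45 0 14; 0 -82 -80 0 23; 0 -120 -117 0 32; 0 -158 -155 0 41; 0 -196 -192 0 50; 0 -234 -229 0 58; 0 -268 -262 0 63; 0 -286 -280 0 65; 0 -292 -286 0 65'
python3 -m inch '0 0 0 40 0; 0 0 0 80 0; 0 0 0 100 0; 0 0 0 100 0'
python3 - <<'E'
from h import *
S=save('scene','pics/scene5.png');W=save('wrist','pics/wrist5.png');T=save('top','pics/top5.png');s=env.observe()
p=s['position'];R=s['tool_rot'];d=np.array([.6065,-.1065,.052])-p
print(p,R,(R.T@d*1000).round(1),proj(W,np.array([.6065,-.1065,.052])),s['ft_force'],s['q'])
E
```

```text
time_s: 6.42
position: [0.6072, -0.1072, 0.2517]
tool_rot: [[-0.028, 1.0, -0.002], [1.0, 0.028, 0.001], [0.001, -0.002, -1.0]]
ft_force: [-0.8, 0.4, -0.5]
grip_width: -0.0002
time_s: 6.92
position: [0.6063, -0.1049, 0.1517]
tool_rot: [[-0.031, 1.0, -0.004], [1.0, 0.031, 0.002], [0.002, -0.004, -1.0]]
ft_force: [0.3, -0.0, 0.2]
grip_width: -0.0001
[ 0.6076144  -0.10569992  0.15448254] [[-3.00902561e-02  9.99545786e-01  1.67303546e-03]
 [ 9.99546994e-01  3.00912437e-02 -5.68334746e-04]
 [-6.18420318e-04  1.65517622e-03 -9.99998439e-01]] [ -0.7  -1.3 102.5] [315.55386957 238.39455137] [-0.25562909  0.79836463 -0.22454595] [-2.08529423e+01  3.18686830e+01  7.02330559e+01  3.77774055e-03
  7.77970906e+01 -2.25780721e+01]
```

View pics/scene5.png

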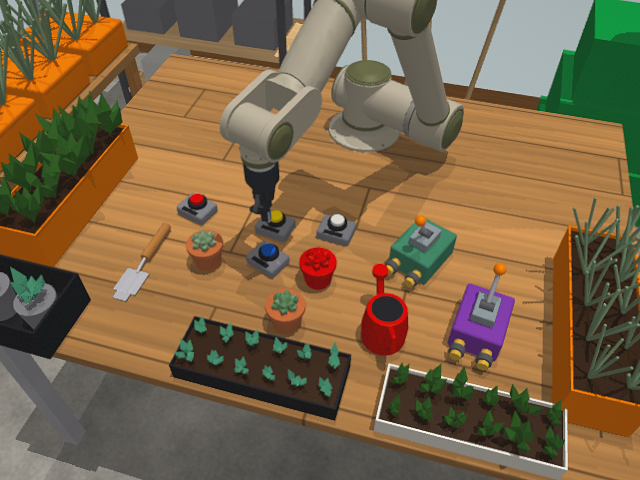

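View pics/wrist5.png

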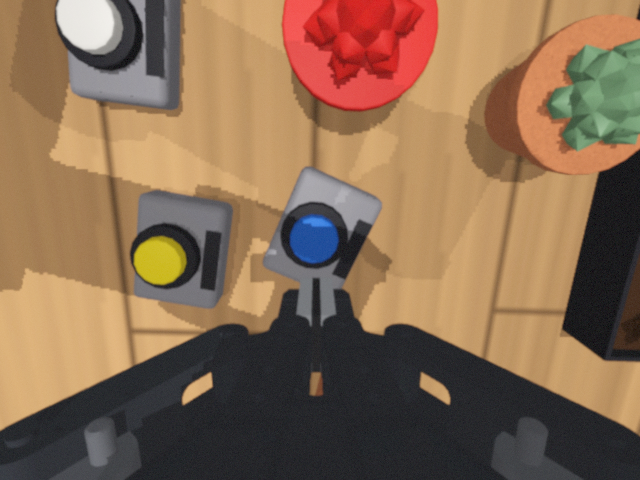

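In the wrist view the blue button is at (315,240), against a prediction of (315.5,238.4), so the tool is centred within about 1 mm. I'll descend to just above it and then press in small steps.

```bash
python3 -m inch '0 0 -1 30 0; 0 0 -1 60 0; 0 0 -1 82 0; 0 0 -1 92 0; 0 0 -1 95 0; 0 0 -1 95 0'
python3 -m inch '0 0 0 2 0; 0 0 0 4 0; 0 0 0 6 0; 0 0 0 7 0; 0 0 0 7 0; 0 0 0 7 0'
```

```text
time_s: 7.82
position: [0.6067, -0.1062, 0.0592]
tool_rot: [[-0.029, 1.0, 0.001], [1.0, 0.029, -0.001], [-0.001, 0.001, -1.0]]
ft_force: [-0.2, -0.3, 0.3]
grip_width: 0.0001
time_s: 8.57
position: [0.6062, -0.1061, 0.0514]
tool_rot: [[-0.029, 1.0, 0.0], [1.0, 0.029, -0.0], [-0.0, 0.0, -1.0]]
ft_force: [0.7, 0.1, 2.2]
grip_width: -0.0
```

```bash
python3 -m inch '0 0 0 1 0; 0 0 0 2 0; 0 0 0 3 0; 0 0 0 4 0; 0 0 0 4.5 0; 0 0 0 4.5 0; 0 0 0 4.5 0'
python3 -m inch '0 0 0 0.5 0; 0 0 0 1 0; 0 0 0 1 0; 0 0 0 1 0'
```

```text
time_s: 9.45
position: [0.6063, -0.1061, 0.0469]
tool_rot: [[-0.029, 1.0, 0.0], [1.0, 0.029, -0.0], [-0.0, 0.0, -1.0]]
ft_force: [-0.6, 1.2, 4.2]
grip_width: -0.0
time_s: 9.95
position: [0.6063, -0.106, 0.0461]
tool_rot: [[-0.029, 1.0, 0.0], [1.0, 0.029, -0.0], [-0.0, 0.0, -1.0]]
ft_force: [-1.4, 0.1, 6.1]
grip_width: -0.0003
```

```bash
python3 -m inch '0 0 0 0.5 0; 0 0 0 1 0; 0 0 0 1 0; 0 0 0 1 0'
```

```text
time_s: 10.45
position: [0.6063, -0.1061, 0.0459]
tool_rot: [[-0.029, 1.0, 0.001], [1.0, 0.029, -0.0], [-0.0, 0.001, -1.0]]
ft_force: [-3.6, 1.2, 14.0]
grip_width: 0.0001
```

The force rose to 14 N with no further travel, so the button is at its bottom stop. Now I'll lift slowly and draw clear.

```bash
python3 -m inch '0 0 0 -3 0; 0 0 0 -7 0; 0 0 0 -12 0; 0 0 0 -30 0; 0 0 0 -70 0; 0 0 0 -115 0; 0 0 0 -150 0; 0 0 0 -160 0; 0 0 0 -160 0; 0 0 0 -160 0'
python3 - <<'E'
from h import *
S=save('scene','pics/scene6.png');W=save('wrist','pics/wrist6.png');s=env.observe()
S0=dict(np.load('pics/scene0.npz'))
d=cv2.absdiff(S['color'],S0['color']).max(2);cv2.imwrite('pics/diff6.png',d)
for im in(S0,S):
    for n,lo,hi,b in(('ball',(5,170,120),(18,255,255),(185,240,405,455)),('blue',(100,130,60),(125,255,255),(235,270,245,290))):
        m=cv2.inRange(cv2.cvtColor(im['color'],cv2.COLOR_BGR2HSV),lo,hi)[b[0]:b[1],b[2]:b[3]];v,u=np.nonzero(m);print(n,u.mean()+b[2],v.mean()+b[0],len(u))
f=240/np.tan(np.radians(float(W['fov_y']))/2)
for c in((-.006,0),(.006,0),(0,0),(0,.008)):
    u,v=proj(W,np.array([.6065+c[0],-.1065+c[1],.052])).round().astype(int);o,r=ray(W,u,v);print((o+r*W['range_z'][v,u]).round(4))
print(s['ft_force'],s['position'],s['time_s'])
E
```

```text
time_s: 11.7
position: [0.6057, -0.1059, 0.203]
tool_rot: [[-0.029, 1.0, -0.003], [1.0, 0.029, 0.001], [0.001, -0.003, -1.0]]
ft_force: [-0.1, -0.4, 0.7]
grip_width: 0.0002
ball 437.97115384615387 200.58653846153845 104
blue 268.079754601227 249.65030674846625 163
ball 420.1326530612245 219.9795918367347 98
blue 268.0969696969697 249.71515151515152 165
[ 0.6009 -0.1069  0.0522]
[ 0.6121 -0.1062  0.0537]
[ 0.6061 -0.1067  0.0523]
[ 0.6067 -0.0989  0.0514]
[ 0.28852108 -0.18802533  0.09330591] [ 0.60586582 -0.10594796  0.2033827 ] 11.8
```

View pics/scene6.png

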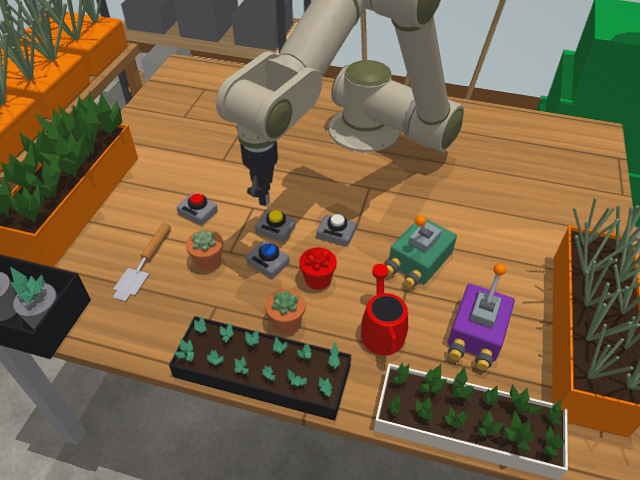

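View pics/diff6.png

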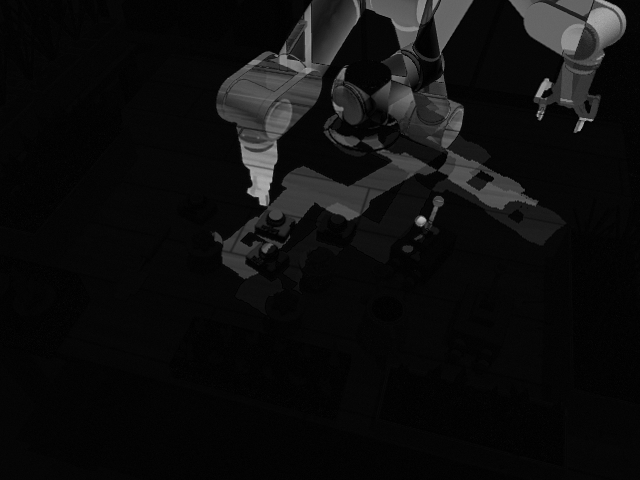

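Against the first picture, only the lever, the arm and its shadows have changed. The blue button is back at 52 mm and unmoved (268,250), the lever is still on (420,220), and the arm is clear.

```bash
python3 -c "
from rig import env
print(env.close_job())"
```

```text
the job is handed in; nothing more can be done
None
```

I pushed the pump lever fully over to on with the shut fingertips, then pressed the blue button to its bottom stop and let it spring back. The job is handed in at 11.8 s of the 48 s allowed; it reported no verdict.

- **Lever:** I felt its stop at about 12 N. Before the press, both camera views put the ball where it should be at about 1.0 rad. Afterwards the scene view still showed it there.
- **Blue button:** the force rose from 6 N to 14 N with no further travel, so it was fully down and well under the 40 N limit. After I lifted clear, depth readings put its top at about 52 mm, which is fully up.
- **Everything else:** the blue button's image position shifted by less than 0.1 pixel. Compared with the first picture, only the lever, the arm and its shadows changed. The arm ended about 150 mm above the button, touching nothing.

No check failed. The only disagreement was about 6 mm between the two cameras' first fixes of the lever ball. The pump outline settled that, and the push worked.

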